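Lay the carton label-up against the fence

ROBOT

A 6-joint arm with a two-finger parallel gripper is mounted at the origin on the work surface. World frame = base frame: x ahead of the robot, y to its left, z up, the work surface at z = 0. Lengths are in mm, angles in rad, forces in N, time in s.
With the tool pointing down it reaches from about 350 to 875 mm from the base axis. Payload 4.2 kg.
Tool frame: the origin (TCP) lies midway between the tips of the shut fingers; the grasp point (between the pads) lies 19 mm behind it (arm.tcp_to_grasp is the distance from the TCP to the grasp point, in mm); z points along the fingers, y is the line along which they close (so a half turn about z gives the same grasp; the last joint's range is limited). The gripper opens to 85 mm and grips with 20 to 120 N. Pads are 22 mm wide; open, the fingers measure 114 mm over their backs; the gripper's body (76 mm by 85 mm) begins 54 mm behind the grasp point. The pads swing forward as they close: fully open they stand 13 mm farther back than shut.
Start: joints at [-1.028, 0.385, 0.008, 0, -1.194, -0.259], TCP at [175.02, -599.973, 231.312] pointing down, gripper open.
Joint ranges: [-3.14, 3.14], [-1.21, 2.06], [-1.07, 1.41], [-3.16, 2.05], [-2.99, -0.16], [-3.1, 3.1]. Speed limits (rad/s): [2.79, 2.79, 3.14, 3.14, 3.14, 3.14].

INTERFACE

Orientations are given as a unit quaternion [x, y, z, w].
In Python, from bench import arm gives the robot as it stands.
- The arm moves only by the tool arm_command, never from a script. Its argument "rows" is a list of rows, each a list of 2 entries, a list of its own where there are three numbers: the shift along the tool's x, y, z as a fraction of full scale, then the turn, a rotation vector about the tool's x, y, z as a fraction of full scale. In form: [[[x, y, z], [wx, wy, wz]], ...]. A call has 1 to 5 rows; each row is the pose to reach, as a shift and turn from the pose commanded when the call began, along the tool's axes at that moment, turning the shorter way round; what a row does not reach only later rows make up. Full scale, the value 1, is 0.25 m for a shift and 180 degrees for a turn. A row lasts 1/10 s, in which the tool goes at most 50 mm and 8.59 degrees, less where a joint would pass 70% of its speed; a pose out of reach is approached as far as the arm can. A call with a number of a shift or a turn outside -1 to 1 is refused whole. A call with a gripper value outside its range is refused whole. "grip" is the opening, from 0 (shut) to 1 (fully open), set as the call begins (left out, the last holds). The fingers move at their own pace and stop on an object; the grip force is fixed at half the most. Time passes only in rows, so rows that repeat a pose let the fingers close. It gives the time, the measured TCP pose, the force, the opening and the grip force at its end, in the units of the state.
- arm.read_state(): the state, without advancing time (a new reading comes with each control period).
- arm.get_image(name): name is "scene" or "top" or "wrist"; returns (picture, depth): 384x512x3 uint8, blue, green, red; 384x512 float32, mm along the optical axis (not along the pixel's ray), 0 where there is no reading.
- arm.camera_info(name): a dict with "fx", "fy", "cx", "cy" (pixels), "extrinsics" (4x4, takes a point from camera to world coordinates). Camera axes: x right, y down, z forward; pixel columns grow to the right and rows downward; lengths in mm; the calibration is good to about 2 mm. A picture is of the moment at which its call begins: read the wrist's pose just before it. camera_info takes no time and is no camera call; for the wrist camera it gives the pose at the moment of the call.
- arm.job_done(): hands the job in; it is judged then, once.
Trained networks look in the newest picture that a camera, given by its name, has taken for a name from the list of things; names that differ only in an ending like _2 or _b are one class to them, and where a whole thing is asked for, a point or a joint stands for the part that bears it (a point fixed in the world has none). Each returns a list of dicts, best first, with "score" (0 to 1); they miss things now and then, are a little off and sometimes report something else, mostly with a low value. They report only what shows in the picture. A call takes as long as a camera call. They do not tell look-alikes from the thing itself.
- arm.spot_in(camera, query): "position" ([column, row] in pixels, amid what is visible of it).
The state is a dict: "clock": time; "joints": joint angles; "joint_vel": joint speeds; "joint_efforts": joint torques, N m; "position": TCP position; "ee_rot": TCP orientation; "contact_force": force on the tool from outside, world axes, zero at the start; "wrist_torque": the same for the moment, N m; "gripper_width": finger opening in mm; "grasp_force": force on a finger pad.
Only numpy, scipy, OpenCV 4.12 (cv2) and the standard library are available. Lean on these libraries where they do the work, as an engineer would, in place of code of your own. Each camera call takes 0.05 s, during which the arm holds its last target. There are 200 camera calls.

TASK

Book in the sealed cardboard carton that stands on end on the green mat: push it over away from the robot so that the broad side with the white label, now facing the robot, ends up on top, then push it along the mat until its front end is flush against the aluminium fence, with the whole carton still on the mat. Only push it, never pick it up or lift it, and leave the other things on the bench where they are.

Things in the scene. Friction and masses are not known exactly. Their poses are not given: they have to be found in the camera images.
- carton: Rigid brown carton, 60 x 110 x 150 mm along own x, y, z, 0.25 to 0.49 kg. Origin at its centre. Starts standing on end on the mat (own z up, centre 78 mm above the bench), white label on the 110 x 150 mm side looking along own -x, towards the robot. It must fall towards own +x. Lying label-up: own x points down, own z roughly at the fence, 60 mm high, centre 33 mm above the bench.
- carton_top (a point): Middle of the carton's upper end (60 x 110 mm) as it stands, 75 mm from its centre along own z; an orange seal runs from the label side over the edge on to this end. This end goes against the fence. Pushed near here the carton tips, past about 22 degrees it falls by itself; pushed low down it slides.
- station: Fixed green mat, 360 x 380 mm along own x, y, 3 mm thick, with an aluminium fence along its far edge. Origin at the centre of its underside, on the bench top; own x points level, away from the robot, to the fence; z up. The top of the mat is 3 mm above the bench.
- fence (a point): Middle of the fence's near face, 170 mm from the mat's centre along its x, 20 mm above the bench. The fence is a straight bar along the mat's y, 380 mm long, 12 mm thick, its top 38 mm above the bench. The carton's end must rest against this face.
- jar: Loose screw-top jar with a red cap, 72 mm diameter, 95 mm high, beside the mat; leave alone. Origin at the centre of its underside.
- can: Loose can with an orange label, 60 mm diameter, 105 mm high, beside the mat; leave alone. Origin at the centre of its underside.
- bottle: Loose bottle with a blue cap, 56 mm diameter, 130 mm high, beside the mat; leave alone. Origin at the centre of its underside.
- brick: Loose blue plug-in converter, 60 x 50 x 45 mm, beside the mat; leave alone. Origin at the centre of its underside.
- cup: Loose empty white parts cup, open at the top, 70 mm diameter, 85 mm high, beside the mat; leave alone. Origin at the centre of its underside.
- charger: Loose flat black charger, 66 x 66 x 35 mm, beside the mat; leave alone. Origin at the centre of its underside.
There are look-alikes about, which are no part of the job. Several things look just like the carton: the one meant starts nearest to the robot's base.

How it is judged (in metres and radians):
On the way:
1. the carton lies flat on the mat, label up (angle between carton's own x axis and vertical above 3 rad and height (world z) of carton below 0.042 m), for 0.2 s.
At the end, for the whole second after the job is handed in: The carton lies flat on the mat, label up, at rest, its front end flush against the fence (gap under 7 mm at the middle of the end, square to the fence within 5 degrees), and no part of it overhangs the mat's sides (centre within 133 mm of the mat's centre line) (all of step 1 and x of carton in the frame of station between 0.088 and 0.101 m and y of carton in the frame of station between -0.133 and 0.133 m and angle between the z axis of carton and the x axis of station, either way round below 0.09 rad and linear speed of carton below 0.02 m/s); the robot touches nothing.
It fails at once if the carton is lifted off the mat (height (world z) of carton above 0.105 m or (angle between carton's own z axis and vertical between 1.4 and 1.74 rad and height (world z) of carton above 0.07 m)).
It fails at once if one of the other loose things is moved by more than 20 mm or knocked over (distance of any of jar, can, bottle, brick, cup, charger from where it was at the start of the episode above 0.02 m or angle between any of jar, can, bottle, brick, cup, charger's own z axis and vertical above 0.35 rad).
It also fails if it takes over 64 s, if anything falls off the work surface, if the arm or the gripper's body presses on something with over 40 N, if the wrist force passes 120 N, or if a joint passes its speed limit or range.

## Working session

There is one attempt and no reset: what is moved stays moved. The work goes in short steps, Python scripts to look and compute and a tool call to move; the robot and the scene stay as the last step left them, time stands still between calls to the robot, and variables do not carry over. Pictures are saved under pics/ and viewed, at most 10 in all, crops included, and the job is handed in when it is done.

Besides the shell and the picture viewer there is one more tool, called as name(argument=value, ...), one argument or row to a line, values as JSON. arm_command: Moves the arm, as the interface text tells. Shift numbers are shares of 0.25 m and turn numbers shares of 180 degrees, none past 1 either way. Its arguments: {"type":"object","properties":{"rows":{"type":"array","items":{"type":"array"}},"grip":{"type":"number"}},"required":["rows"]}

```bash
mkdir -p pics; ls
python3 - <<'E'
from bench import arm
import cv2, numpy as np
s=arm.read_state(); print(s['clock'],s['position'],s['ee_rot'],s['gripper_width'])
ims=[]
for n in('scene','top'):
    im,d=arm.get_image(n); np.savez(f'{n}.npz',im=im,d=d,T=arm.camera_info(n)['extrinsics']); ims.append(im); i=arm.camera_info(n); print(n,i)
    for q in('carton','carton_top','fence','station'): print(q,[(r['position'],round(r['score'],2)) for r in arm.spot_in(n,q)])
    cv2.imwrite(f'pics/{n}.png',im)
E
```

```text
pics
0.0 [ 174.85903052 -599.44323307  230.22937812] [-1.41346651e-01  9.89959580e-01  1.05481962e-03 -2.03712677e-04] 85.35891310326464
scene {'fx': 492.346541887652, 'fy': 492.346541887652, 'cx': 259.9734543280372, 'cy': 193.09517673470836, 'extrinsics': array([[-5.99016463e-01,  5.63934654e-01, -5.68468982e-01,
         1.46840559e+03],
       [ 8.00697672e-01,  4.28858687e-01, -4.18286343e-01,
         6.61646314e+02],
       [ 7.90669736e-03, -7.05732196e-01, -7.08434578e-01,
         1.17432214e+03],
       [ 0.00000000e+00,  0.00000000e+00,  0.00000000e+00,
         1.00000000e+00]])}
carton [([253.1, 265.7], 0.7), ([200.7, 126.6], 0.67), ([333.3, 279.5], 0.58), ([290.9, 172.9], 0.56)]
carton_top [([199.8, 122.6], 0.66), ([250.9, 267.4], 0.65), ([332.7, 282.1], 0.62), ([288.1, 175.1], 0.6)]
fence [([278.2, 216.0], 0.88), ([363.5, 229.6], 0.36), ([231.4, 147.0], 0.26)]
station [([274.6, 215.3], 0.56), ([289.7, 175.7], 0.38), ([373.0, 210.0], 0.24)]
top {'fx': 475.6500757868544, 'fy': 475.6500757868544, 'cx': 255.2449456536637, 'cy': 189.07495741476384, 'extrinsics': array([[ 2.04251935e-02, -9.90786545e-01,  1.33883655e-01,
         4.17854058e+02],
       [-9.99621709e-01, -2.27047941e-02, -1.55219672e-02,
         2.97609667e+01],
       [ 1.84187570e-02, -1.33515969e-01, -9.90875489e-01,
         1.55874038e+03],
       [ 0.00000000e+00,  0.00000000e+00,  0.00000000e+00,
         1.00000000e+00]])}
carton [([374.2, 252.7], 0.93), ([245.5, 238.0], 0.9), ([205.5, 122.2], 0.83), ([140.6, 150.2], 0.74)]
carton_top [([139.9, 149.8], 0.98), ([375.7, 250.5], 0.89), ([206.0, 119.0], 0.88), ([243.1, 239.6], 0.75)]
fence [([235.1, 207.6], 0.8)]
station [([238.0, 211.2], 0.72)]
```

View pics/scene.png

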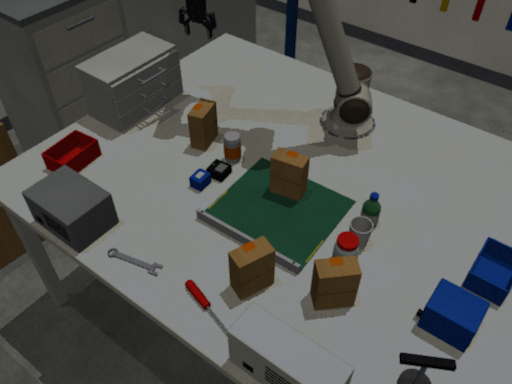

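View pics/top.png

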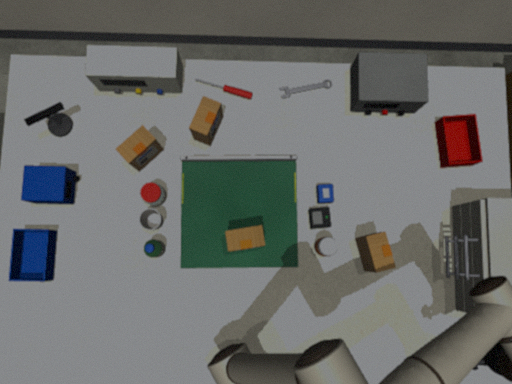

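The top view shows the carton on the mat at about (245,238). The fence runs along row 157, columns 181–297. The jar, cup and bottle are to the left (columns 145–160), and the charger, brick and can to the right (columns 315–340).

```bash
cat > h.py <<'E'
from bench import arm
import cv2, numpy as np
def cloud(n):
    im,d=arm.get_image(n); i=arm.camera_info(n); T=np.array(i['extrinsics'])
    v,u=np.mgrid[:384,:512]
    P=np.stack([(u-i['cx'])/i['fx']*d,(v-i['cy'])/i['fy']*d,d,np.ones_like(d)],-1)@T.T
    P=P[...,:3]; P[d==0]=np.nan
    return im,P
def rect(pts):
    r=cv2.minAreaRect(pts.astype(np.float32)); return r
E
python3 - <<'E'
from h import *
im,P=cloud('top'); hsv=cv2.cvtColor(im,cv2.COLOR_BGR2HSV)
x,y,z=P[...,0],P[...,1],P[...,2]
v,u=np.mgrid[:384,:512]
roi=(u>165)&(u<310)&(v>145)&(v<280)
g=roi&(hsv[...,0]>55)&(hsv[...,0]<95)&(hsv[...,1]>80)&(np.abs(z-3)<8)
print('mat',g.sum(),np.nanmedian(z[g]),rect(np.c_[x[g],y[g]]))
f=roi&(z>25)&(z<50)&(v<170)
print('fence',f.sum(),rect(np.c_[x[f],y[f]]),np.polyfit(y[f],x[f],1),np.nanmedian(z[f]))
c=roi&(v>175)&(z>140)&(z<165)
print('carton top',c.sum(),np.median(z[c]),rect(np.c_[x[c],y[c]]),np.median(x[c]),np.median(y[c]))
# refine: mat edges in image via corner pixels
g2=roi&(hsv[...,0]>55)&(hsv[...,0]<95)&(hsv[...,1]>80)
for vv in (170,200,230,260):
    us=np.where(g2[vv])[0]; a,b=us.min(),us.max(); print(vv,a,b,P[vv,a],P[vv,b])
for uu in (190,215,280,290):
    vs=np.where(g2[:,uu])[0]; a,b=vs.min(),vs.max(); print(uu,a,b,P[a,uu],P[b,uu])
# obstacles in region
o=(z>20)&(z<170)&(u>120)&(u<345)&(v>170)&(v<260)&~c
n,l,st,ce=cv2.connectedComponentsWithStats(o.astype(np.uint8))
for k in range(1,n):
    if st[k,4]>60: m=l==k; print(np.nanmin(x[m]),np.nanmax(x[m]),np.nanmin(y[m]),np.nanmax(y[m]),np.nanmax(z[m]))
im2,Q=cloud('scene'); X,Y,Z=Q[...,0],Q[...,1],Q[...,2]
m=(Z>140)&(Z<170)&(X<620)&(X>400)&(np.abs(Y)<200); print('scene carton',m.sum(),np.median(Z[m]),rect(np.c_[X[m],Y[m]]))
m=(Z>25)&(Z<50)&(X<760)&(X>600)&(np.abs(Y-60)<190)
print('scene fence',m.sum(),rect(np.c_[X[m],Y[m]]))
E
```

```text
mat 10717 2.9707637743983923 ((548.55078125, 57.90824890136719), (348.0186767578125, 375.8114929199219), 1.679131031036377)
fence 479 ((725.4786987304688, 62.57379150390625), (12.913002014160156, 375.0960388183594), 1.4100295305252075) [-2.65042493e-02  7.27169390e+02] 37.66072502391262
carton top 770 153.1095858209519 ((461.2784118652344, 35.042633056640625), (61.02415084838867, 110.0158920288086), 10.498678207397461) 461.4257132939799 34.9955227719574
170 183 294 [685.61214498 245.23315269   6.7908763 ] [ 695.10625207 -122.18042518    2.26049124]
200 184 293 [586.12664544 237.92203079   6.76727889] [ 594.5396407  -119.72196502    3.43902518]
230 182 296 [488.34386877 241.20361256   1.1467847 ] [ 496.26129672 -130.71577101    1.3947012 ]
260 182 296 [3.91717835e+02 2.37354431e+02 3.35973087e-01] [ 399.13980151 -131.89529756   -1.58554807]
190 162 267 [713.20169847 223.35471526   5.74760493] [370.05429833 210.13811696   5.14371999]
215 162 266 [714.15255562 140.30946061  11.13964831] [374.86010919 129.87054807   6.17281113]
280 161 265 [ 7.24885254e+02 -7.53305266e+01 -6.65747914e-02
[... 253 characters left out ...]
45.3588349652125 -245.54701633201742 -194.19208200374405 53.88867249901091
502.1622871869748 571.4288164524805 -240.36529655003162 -168.9825473646139 45.64416910331488
482.2000473772303 550.5739420906862 295.87609255967504 365.1583191443078 93.90491302588907
413.9082397137807 473.01736821718316 -246.59271865025138 -187.4636464151052 115.33348836459663
400.15123471133927 453.31944766961783 290.5864129746286 345.2454954211913 139.47914027845832
scene carton 545 152.01108178382856 ((465.7531433105469, 36.90892028808594), (69.00432586669922, 111.48542022705078), 9.559412956237793)
scene fence 491 ((729.4110107421875, 61.41009521484375), (19.145418167114258, 376.727294921875), 1.5699577331542969)
```

```bash
cat >> h.py <<'E'
from scipy.spatial.transform import Rotation as R
def go(p,yaw_deg):
    """fractions to reach world p with tool pointing down, tool x looking opposite to heading yaw_deg"""
    s=arm.read_state(); r=R.from_quat(s['ee_rot']); a=np.radians(yaw_deg)
    tx=np.array([-np.cos(a),-np.sin(a),0]); tz=np.array([0,0,-1.]); D=R.from_matrix(np.c_[tx,np.cross(tz,tx),tz])
    print('t',s['clock'],'pos',s['position'].round(1) if hasattr(s['position'],'round') else s['position'],'F',np.round(s['contact_force'],1))
    print('shift',(r.inv().apply(np.array(p)-s['position'])/250).round(3),'turn',((r.inv()*D).as_rotvec()/np.pi).round(4))
E
python3 -c "
from h import *
go([397,23.5,230],10.5)"
```

```text
t 0.6 pos [ 175.  -600.   231.3] F [ 1.2 -0.1 -0. ]
shift [-1.551  2.146  0.005] turn [0.    0.    0.032]
```

arm_command(
  rows=[
    [[-0.13,0.18,0],[0,0,0.016]],
    [[-0.26,0.36,0],[0,0,0.032]],
    [[-0.39,0.54,0],[0,0,0.032]],
    [[-0.52,0.72,0],[0,0,0.032]],
    [[-0.65,0.9,0],[0,0,0.032]],
  ],
  grip=0.4,
)

```text
clock: 1.1
position: [259.0, -362.8, 231.5]
ee_rot: [-0.091, 0.996, -0.0, 0.0]
contact_force: [2.2, 0.2, 0.5]
gripper_width: 34.3
grasp_force: 0.0
```

```bash
python3 -c "
from h import *
go([397,23.5,230],10.5)"
```

```text
t 1.1 pos [ 259.  -362.8  231.5] F [2.2 0.2 0.5]
shift [-0.823  1.419  0.006] turn [-0.0002  0.0002 -0.0002]
```

arm_command(
  rows=[
    [[-0.09,0.16,0],[0,0,0]],
    [[-0.18,0.32,0],[0,0,0]],
    [[-0.27,0.48,0],[0,0,0]],
    [[-0.36,0.64,0],[0,0,0]],
    [[-0.45,0.8,0],[0,0,0]],
  ],
)

```text
clock: 1.6
position: [333.1, -145.6, 231.8]
ee_rot: [-0.091, 0.996, -0.0, 0.001]
contact_force: [1.8, -0.4, 0.3]
gripper_width: 34.3
grasp_force: 0.0
```

```bash
python3 -c "
from h import *
go([397,23.5,135],10.5)"
```

```text
t 1.6 pos [ 333.1 -145.6  231.8] F [ 1.8 -0.4  0.3]
shift [-0.374  0.619  0.388] turn [-0.0001  0.0006 -0.    ]
```

arm_command(
  rows=[
    [[-0.12,0.2,0],[0,0,0]],
    [[-0.24,0.4,0],[0,0,0]],
    [[-0.35,0.58,0.05],[0,0,0]],
    [[-0.35,0.6,0.2],[0,0,0]],
    [[-0.35,0.6,0.35],[0,0,0]],
  ],
)

```text
clock: 2.1
position: [393.5, 19.3, 143.7]
ee_rot: [-0.094, 0.996, 0.001, 0.002]
contact_force: [0.5, 0.1, -1.5]
gripper_width: 33.8
grasp_force: 0.0
```

Run:
```python
from h import *
go([397,23.5,135],10.5)
im,P=cloud('scene'); cv2.imwrite('pics/s2.png',cv2.resize(im[100:260,180:400],None,fx=3,fy=3))
go([397,23.5,135],10.5)
```

```text
t 2.1 pos [393.5  19.3 143.7] F [ 0.5  0.1 -1.5]
shift [-0.017  0.014  0.035] turn [0.0004 0.0015 0.0015]
t 2.15 pos [387.9  16.5 137.7] F [-2.2 -0.3 -4.5]
shift [-0.041  0.021  0.01 ] turn [-0.0001 -0.0033  0.0004]
```

View pics/s2.png

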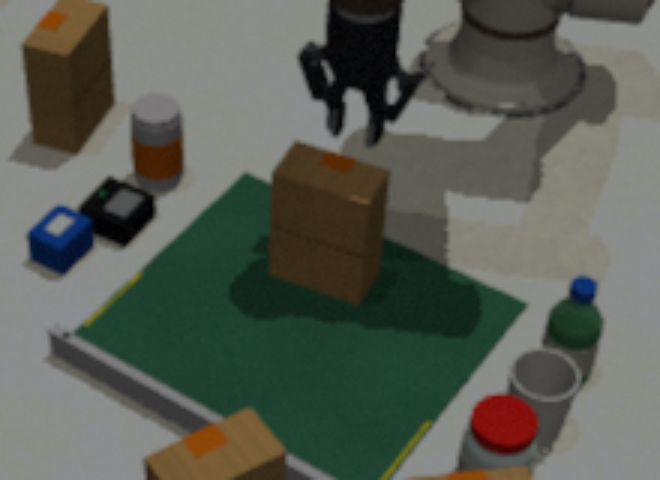

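The gripper at (355,110) stands clear behind the carton (330,220), in line with it. Next I'll push near the top.

arm_command(
  rows=[
    [[-0.06,0.02,0],[0,0,0]],
    [[-0.11,0.02,0],[0,0,0]],
    [[-0.15,0.02,0],[0,0,0]],
    [[-0.19,0.02,0],[0,0,0]],
    [[-0.23,0.02,0],[0,0,0]],
  ],
)

```text
clock: 2.65
position: [448.6, 31.4, 144.6]
ee_rot: [-0.091, 0.996, 0.0, 0.001]
contact_force: [-0.5, -0.3, 0.1]
gripper_width: 34.1
grasp_force: 0.2
```

Run:
```python
from h import *
go([490,41,135],10.5)
im,P=cloud('top'); x,y,z=P[...,0],P[...,1],P[...,2]; v,u=np.mgrid[:384,:512]
m=(u>200)&(u<290)&(v>180)&(v<250)&(z>20)&(z<180)
print(m.sum(),np.nanpercentile(x[m],[2,98]),np.nanpercentile(y[m],[2,98]),np.nanpercentile(z[m],[2,50,98]))
```

```text
t 2.65 pos [448.6  31.4 144.6] F [-0.5 -0.3  0.1]
shift [-0.17   0.008  0.039] turn [ 0.0001  0.0005 -0.0003]
221 [487.02974685 524.64225883] [-11.43942554  95.14356303] [145.99028916 152.41686564 158.94009214]
```

arm_command(
  rows=[
    [[-0.04,0.01,0.02],[0,0,0]],
    [[-0.08,0.01,0.04],[0,0,0]],
    [[-0.12,0.01,0.05],[0,0,0]],
    [[-0.16,0.01,0.05],[0,0,0]],
    [[-0.2,0.01,0.05],[0,0,0]],
  ],
)

```text
clock: 3.2
position: [496.9, 43.3, 131.1]
ee_rot: [-0.092, 0.996, -0.0, -0.0]
contact_force: [0.2, -0.6, 0.4]
gripper_width: 34.1
grasp_force: 0.0
```

arm_command(
  rows=[
    [[0,0,0],[0,0,0]],
    [[0,0,0],[0,0,0]],
    [[0,0,0],[0,0,0]],
  ],
)

```text
clock: 3.5
position: [495.6, 43.0, 131.3]
ee_rot: [-0.091, 0.996, 0.0, -0.0]
contact_force: [-0.2, -0.3, 0.7]
gripper_width: 34.5
grasp_force: 0.0
```

Run:
```python
from h import *
go([430,41,135],10.5)
im,P=cloud('top'); x,y,z=P[...,0],P[...,1],P[...,2]; v,u=np.mgrid[:384,:512]
m=(x>480)&(x<712)&(y>-60)&(y<170)&(z>20)&(z<90)
print(m.sum(),np.nanpercentile(z[m],[2,50,98]),rect(np.c_[x[m],y[m]]))
im,P=cloud('scene');cv2.imwrite('pics/s3.png',cv2.resize(im[100:260,180:400],None,fx=3,fy=3))
```

```text
t 3.5 pos [495.6  43.  131.3] F [-0.2 -0.3  0.7]
shift [ 0.259  0.04  -0.015] turn [ 0.     -0.0001 -0.    ]
797 [56.45606564 63.1945592  69.65833417] ((594.2562866210938, 59.44448471069336), (101.53034210205078, 110.35444641113281), 10.200031280517578)
```

View pics/s3.png

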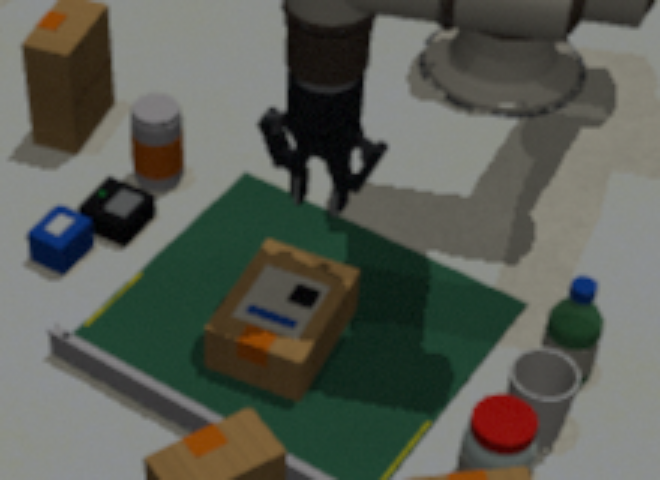

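The carton has fallen label up, at about (280,320) in the crop, with its rear end toward the gripper. Next I'll retreat, square the tool to the fence and drop behind it.

arm_command(
  rows=[
    [[0.06,0.01,0],[0,0,0.02]],
    [[0.14,0.02,0],[0,0,0.048]],
    [[0.19,0.05,0],[0,0,0.048]],
    [[0.19,0.05,0.06],[0,0,0.048]],
    [[0.19,0.05,0.12],[0,0,0.048]],
  ],
  grip=0.6,
)

```text
clock: 4.1
position: [447.1, 47.4, 101.9]
ee_rot: [-0.018, 1.0, 0.001, 0.001]
contact_force: [-0.8, -0.1, -0.9]
gripper_width: 51.1
grasp_force: 0.0
```

Run:
```python
from h import *
im,P=cloud('top'); x,y,z=P[...,0],P[...,1],P[...,2]; v,u=np.mgrid[:384,:512]
m=(x>480)&(x<712)&(y>-60)&(y<170)&(z>20)&(z<80)
print(m.sum(),np.nanpercentile(z[m],[2,50,98]),rect(np.c_[x[m],y[m]]))
go([450,48,22],1.5)
```

```text
1556 [55.96574475 63.05974602 69.77039031] ((570.1593627929688, 55.17127990722656), (150.65786743164062, 109.86970520019531), 10.54025936126709)
t 4.15 pos [445.3  46.7  99.3] F [-1.1  0.1 -1.3]
shift [-0.02   0.005  0.309] turn [-0.0002 -0.0009  0.0026]
```

arm_command(
  rows=[
    [[0,0,0.1],[0,0,0.002]],
    [[0,0,0.2],[0,0,0.002]],
    [[0,0,0.27],[0,0,0.002]],
    [[0,0,0.3],[0,0,0.002]],
    [[-0.05,0,0.3],[0,0,0.002]],
  ],
)

```text
clock: 4.65
position: [458.1, 46.8, 25.8]
ee_rot: [-0.014, 1.0, -0.001, -0.002]
contact_force: [-0.6, 0.0, 0.5]
gripper_width: 51.3
grasp_force: 0.0
```

arm_command(
  rows=[
    [[-0.05,0,0],[0,0,0]],
    [[-0.1,0,0],[0,0,0]],
    [[-0.14,0,0],[0,0,0]],
    [[-0.18,0,0],[0,0,0]],
    [[-0.22,0,0],[0,0,0]],
  ],
)

```text
clock: 5.15
position: [515.3, 48.6, 26.8]
ee_rot: [-0.013, 1.0, 0.0, 0.0]
contact_force: [-2.0, 0.7, 0.6]
gripper_width: 51.3
grasp_force: 1.0
```

Run:
```python
from h import *
im,P=cloud('top'); x,y,z=P[...,0],P[...,1],P[...,2]; v,u=np.mgrid[:384,:512]
m=(x>535)&(x<716)&(y>-60)&(y<170)&(z>50)&(z<76)
print(m.sum(),rect(np.c_[x[m],y[m]]))
go([558.5,51,22],1.5)
```

```text
1076 ((604.5694580078125, 47.709075927734375), (146.36097717285156, 110.18273162841797), 4.134169578552246)
t 5.2 pos [517.5  49.1  26.9] F [ 1.4  0.7 -0.2]
shift [-0.164  0.003  0.02 ] turn [0.0002 0.001  0.0002]
```

arm_command(
  rows=[
    [[-0.03,0,0],[0,0,0]],
    [[-0.06,0,0],[0,0,0]],
    [[-0.09,0,0],[0,0,0]],
    [[-0.12,0,0],[0,0,0]],
    [[-0.14,0,0],[0,0,0]],
  ],
)

```text
clock: 5.7
position: [550.2, 49.5, 26.3]
ee_rot: [-0.013, 1.0, -0.0, 0.0]
contact_force: [-2.8, 0.0, 1.4]
gripper_width: 51.4
grasp_force: 1.1
```

```bash
cat > m.py <<'E'
from h import *
im,P=cloud('top'); x,y,z=P[...,0],P[...,1],P[...,2]
m=(x>560)&(x<735)&(y>-60)&(y<170)&(z>50)&(z<76)
r=rect(np.c_[x[m],y[m]]); print(m.sum(),r,'front',np.nanpercentile(x[m],99))
f=(x>705)&(x<745)&(z>30)&(z<45)&(y>-130)&(y<250)
print('fence',rect(np.c_[x[f],y[f]]))
go([558.5,51,22],1.5)
E
python3 m.py
```

```text
985 ((638.1921997070312, 45.37168502807617), (146.53054809570312, 109.0512924194336), 1.5399248600006104) front 710.2682913310873
fence ((725.6958618164062, 62.62535858154297), (12.841536521911621, 374.8689270019531), 1.466038465499878)
t 5.75 pos [551.   49.7  26.3] F [ 0.1  0.8 -0.6]
shift [-0.03   0.005  0.017] turn [0.     0.0004 0.    ]
```

arm_command(
  rows=[
    [[-0.008,0,0],[0,0,0]],
    [[-0.016,0,0],[0,0,0]],
    [[-0.024,0,0],[0,0,0]],
    [[-0.03,0,0],[0,0,0]],
    [[-0.03,0,0],[0,0,0]],
  ],
)

```text
clock: 6.25
position: [557.4, 49.8, 26.3]
ee_rot: [-0.013, 1.0, 0.0, 0.0]
contact_force: [0.1, -0.3, 0.3]
gripper_width: 51.5
grasp_force: 0.2
```

arm_command(
  rows=[
    [[-0.006,0,0],[0,0,0]],
    [[-0.01,0,0],[0,0,0]],
    [[-0.01,0,0],[0,0,0]],
  ],
)

```text
clock: 6.55
position: [559.7, 49.8, 26.3]
ee_rot: [-0.013, 1.0, 0.0, 0.0]
contact_force: [-1.4, 0.1, 0.2]
gripper_width: 51.1
grasp_force: 0.3
```

```bash
python3 m.py
```

```text
948 ((647.6054077148438, 46.05889892578125), (145.5595245361328, 108.90641021728516), 1.1141711473464966) front 719.8937410406871
fence ((725.9644775390625, 62.067413330078125), (13.495015144348145, 375.0332946777344), 1.6657676696777344)
t 6.6 pos [559.7  49.8  26.3] F [-0.6 -0.3 -0.1]
shift [0.005 0.005 0.017] turn [ 0.      0.0001 -0.    ]
```

Close; I'll creep on until the force shows contact with the fence.

arm_command(
  rows=[
    [[-0.006,0,0],[0,0,0]],
    [[-0.01,0,0],[0,0,0]],
    [[-0.01,0,0],[0,0,0]],
  ],
)

```text
clock: 6.9
position: [561.2, 49.7, 26.3]
ee_rot: [-0.013, 1.0, -0.0, -0.001]
contact_force: [-3.6, 0.6, 1.7]
gripper_width: 51.4
grasp_force: 1.9
```

arm_command(
  rows=[
    [[-0.004,0,0],[0,0,0]],
    [[-0.008,0,0],[0,0,0]],
    [[-0.008,0,0],[0,0,0]],
  ],
)

```text
clock: 7.2
position: [561.2, 49.4, 26.1]
ee_rot: [-0.013, 1.0, -0.001, -0.003]
contact_force: [-8.9, 0.8, 6.6]
gripper_width: 51.5
grasp_force: 4.2
```

The force is rising and the position has stalled, so the carton is against the fence. Now I'll back straight off, then go up.

arm_command(
  rows=[
    [[0.02,0,0],[0,0,0]],
    [[0.08,0,0],[0,0,0]],
    [[0.18,0,0],[0,0,0]],
    [[0.26,0,-0.05],[0,0,0]],
    [[0.3,0,-0.2],[0,0,0]],
  ],
)

```text
clock: 7.7
position: [485.9, 47.0, 74.1]
ee_rot: [-0.013, 1.0, -0.001, -0.003]
contact_force: [0.8, 0.2, 0.8]
gripper_width: 51.2
grasp_force: 0.0
```

arm_command(
  rows=[
    [[0.05,0,-0.15],[0,0,0]],
    [[0.05,0,-0.3],[0,0,0]],
    [[0.05,0,-0.4],[0,0,0]],
    [[0.05,0,-0.4],[0,0,0]],
    [[0.05,0,-0.4],[0,0,0]],
  ],
)

```text
clock: 8.2
position: [477.2, 47.9, 177.0]
ee_rot: [-0.013, 1.0, 0.001, 0.002]
contact_force: [0.2, 0.0, -1.1]
gripper_width: 51.4
grasp_force: 0.0
```

```bash
python3 m.py
python3 - <<'E'
from h import *
im,P=cloud('scene');cv2.imwrite('pics/s4.png',cv2.resize(im[100:260,180:400],None,fx=3,fy=3))
E
```

```text
1638 ((645.7515258789062, 45.65518569946289), (149.61917114257812, 109.12191009521484), 1.5652868747711182) front 719.2630418025656
fence ((725.1024780273438, 61.76777648925781), (13.88300895690918, 374.7428894042969), 1.303303599357605)
t 8.25 pos [476.5  47.6 175.9] F [-0.6  0.7 -0.6]
shift [-0.328  0.005  0.616] turn [ 0.0001  0.0002 -0.0001]
```

View pics/s4.png

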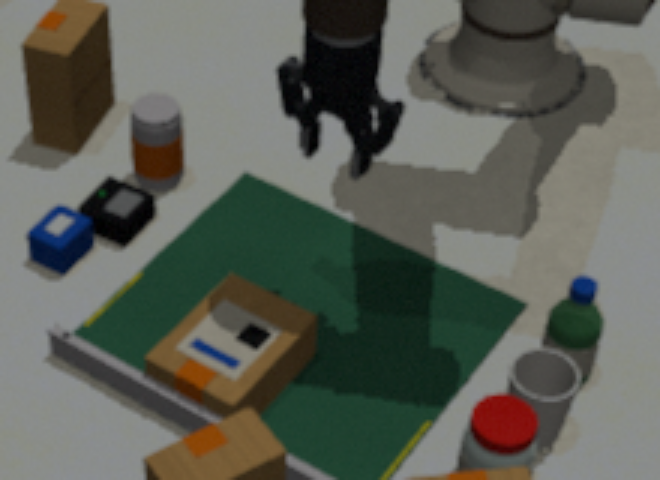

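The carton lies label up, flush and square against the fence at about (200,380), and the arm is clear of it.

```bash
python3 -c "
from bench import arm
print(arm.job_done())"
```

```text
the job is handed in; nothing more can be done
None
```

I tipped the carton over label up and pushed it flush and square against the fence, on the mat. The arm is clear, the other things looked undisturbed in the last picture, and the job is handed in; no verdict came back.

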